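# Shut the slotted gas tap with the flat driver

### The job

Shut off the gas: take the flat-bladed driver (square handle) out of the tool rack, seat its blade in the slot of the slotted tap screw and, keeping it seated, turn the screw clockwise (seen from above) until it stops, with the slot square across the pipe. Then hang the driver back, upright, in the rack hole it came from and let go; leave the round-handled spike in its place.

Things in the scene. Friction and masses are not known exactly. Their poses are not given: they have to be found in the camera images.
- driver: Flat driver, 0.16 kg, upright in a hole of a fixed steel rack. Origin: blade tip centre, 20 mm above the shelf; z up, x along the blade's width. Blade 16 x 4 mm, 22 mm high, then a 9 mm shaft. Guard disc 58 mm wide, 90 to 95 mm above the tip, rests on the rack's top. Square wooden handle 26 x 26 mm, sides parallel to x and y, 95 to 175 mm above the tip: grip there.
- spike: The rack's other tool, to leave alone: same guard and heights, but a round bulging handle (38 mm at most) and a thin pointed shaft. Origin: its point; z up. The rack's top is 220 x 90 mm, 110 mm above the shelf, with two square holes, 34 mm wide, 130 mm apart; each tool hangs within 5 mm of its hole's centre; either may hold the driver.
- slot (a point): Floor centre of the slot in a steel tap screw (head 50 mm wide) on a fixed brass pipe that also has a winged tap. 50 mm above the shelf; x along the slot, z up; turns with the screw. Pocket closed at its ends, 12 mm deep: floor 22 x 7 mm, straight walls for 5 mm, then flaring to 34 x 19 mm at the head's top. The driver's blade has 0.19 rad of play each way before it drives the screw.
- tap_screw (a joint): Angle (rad) of the slotted tap screw, growing clockwise seen from above. 0: slot in line with the pipe (open); 1.571: hard stop, slot square across the pipe (shut). Starts part open at 0.45 to 0.85; light friction (0.05 N m); stays where left.

How it is judged (in metres and radians):
On the way, in this order (a step that is already met when the one before it is completed fails the run):
1. the driver's blade is seated upright in the slot, before the screw is turned home (horizontal distance between driver and slot below 0.008 m and z of driver in the frame of slot below 0.006 m and angle between driver's own z axis and vertical below 0.2 rad and value of joint tap_screw below 1.2 rad), for 0.1 s.
2. the screw is turned to within 15 degrees of its stop with the blade still seated (value of joint tap_screw above 1.31 rad and horizontal distance between driver and slot below 0.008 m and z of driver in the frame of slot below 0.006 m), for 0.1 s.
At the end, for the whole second after the job is handed in: The tap screw is within 15 degrees (0.26 rad) of its stop, slot across the pipe; the driver hangs at rest and upright (within 7 degrees) in its own hole, its tip within 20 mm of where it was at the start; the spike is within 30 mm of its start (value of joint tap_screw above 1.31 rad and distance of driver from where it was at the start of the episode below 0.02 m and angle between driver's own z axis and vertical below 0.12 rad and linear speed of driver below 0.02 m/s and distance of spike from where it was at the start of the episode below 0.03 m); the robot touches nothing.
It fails at once if the screw is turned without the blade in its slot (velocity of joint tap_screw above 0.15 rad/s and distance between driver and slot above 0.014 m).
It fails at once if the spike is pulled out or knocked over (distance of spike from where it was at the start of the episode above 0.05 m or angle between spike's own z axis and vertical above 0.5 rad).
It also fails if it takes over 48 s, if anything falls off the work surface, if the arm or the gripper's body presses on something with over 40 N, if the wrist force passes 120 N, or if a joint passes its speed limit or range.

### The arm

A 6-joint arm with a two-finger parallel gripper is mounted at the origin on the work surface. World frame = base frame: x ahead of the robot, y to its left, z up, the work surface at z = 0. Lengths are in mm, angles in rad, forces in N, time in s.
With the tool pointing down it reaches from about 275 to 750 mm from the base axis. Payload 10.2 kg.
Tool frame: the origin (TCP) lies midway between the tips of the shut fingers; the grasp point (between the pads) lies 19 mm behind it (ctrl.grip_depth is the distance from the TCP to the grasp point, in mm); y points along the fingers, x is the direction in which the jaws open and shut, and the axes are right-handed (so a half turn about y gives the same grasp; the last joint's range is limited). The gripper opens to 85 mm and grips with 20 to 120 N. Pads are 22 mm wide; open, the fingers measure 114 mm over their backs; the gripper's body (76 mm by 85 mm) begins 54 mm behind the grasp point. The pads swing forward as they close: fully open they stand 13 mm farther back than shut.
Start: joints at [1.098, 0.313, 1.498, -0, 1.331, -0.223], TCP at [129.798, 508.708, 231.294] pointing down, gripper open.
Joint ranges: [-2.94, 2.94], [-0.97, 2.17], [0.19, 2.56], [-1.23, 4.37], [0.02, 3.11], [-2.88, 2.88]. Speed limits (rad/s): [2.39, 2.39, 3.01, 3.14, 3.14, 3.14].

### API

Orientations are given as a unit quaternion [w, x, y, z].
In Python, from rig import ctrl gives the robot as it stands. The module is installed in compiled form; this text tells all that it offers.
- The arm moves only by the tool drive_tool, never from a script. Its arguments are lists of equal length, an entry for each row: "gripper": the closure, from 0 (fully open) to 1 (shut); "offset": the shift along the tool's x, y, z in m, a list of three; "turn": the turn about the tool's y in degrees. In form: {"gripper": [gripper, ...], "offset": [[tx, ty, tz], ...], "turn": [turn, ...]}. A call has 1 to 20 rows; each row shifts and turns the commanded pose from where the row before left it, along the tool's axes as they then stand; what a row does not reach is not made up. A row lasts 1/12 s, in which the tool goes at most 41.7 mm and 7.16 degrees, less where a joint would pass 70% of its speed; a pose out of reach is approached as far as the arm can. A call is refused whole if a number of a shift passes 0.0417 or a number of a turn 7.16, either way. A call with a gripper value outside its range is refused whole. The fingers move at their own pace and stop on an object; "force" is the grip in N (left out, the last holds). Time passes only in rows, so rows that do not move let the fingers close. It gives the time, the measured TCP pose, the force and the opening at its end, in the units of the state.
- ctrl.sense(): the state, without advancing time (a new reading comes with each control period).
- ctrl.capture(name): name is "scene" or "top" or "wrist"; returns (picture, depth): 384x512x3 uint8, red, green, blue; 384x512 float32, mm along the optical axis (not along the pixel's ray), 0 where there is no reading.
- ctrl.camera_params(name): a dict with "fovy" (degrees; the focal length in pixels is half the picture's height over the tangent of half this angle, whatever the lens; pixels are square), "cx", "cy" (the principal point, pixels), "distortion" ([k1, k2, p1, p2, k3] as OpenCV has them; the pictures are not rectified), "view" (4x4, takes a point from world to camera coordinates); the wrist camera has in their place "tool_from_camera" (4x4, takes a point from camera to tool coordinates, whose origin is the TCP and whose axes are the tool frame's). Camera axes: x right, y down, z forward; pixel columns grow to the right and rows downward; lengths in mm; the calibration is good to about 2 mm. A picture is of the moment at which its call begins: read the wrist's pose just before it. camera_params takes no time and is no camera call.
- ctrl.finish_job(): hands the job in, once; it reports no verdict.
Trained networks look in the newest picture that a camera, given by its name, has taken for a name from the list of things; names that differ only in an ending like _2 or _b are one class to them, and where a whole thing is asked for, a point or a joint stands for the part that bears it (a point fixed in the world has none). Each returns a list of dicts, best first, with "score" (0 to 1); they miss things now and then, are a little off and sometimes report something else, mostly with a low value. They report only what shows in the picture. A call takes as long as a camera call.
- ctrl.boxes_of(camera, query): "centre" ([x, y, z] in mm, in the coordinates of the camera as it stood for that picture, good to about 4 mm: the middle of the surface that is visible of it).
- ctrl.regions_of(camera, query): "mask" (384x512 bool, what is visible of it).
- ctrl.pinpoint(camera, query): "centre" ([x, y, z] in mm, in the coordinates of the camera as it stood for that picture, good to about 4 mm: a listed point, or the origin of a listed thing).
The state is a dict: "time_s": time; "joints": joint angles; "dq": joint speeds; "tau": joint torques, N m; "eef_pos": TCP position; "ee_rot": TCP orientation; "force": force on the tool from outside, world axes, zero at the start; "wrist_torque": the same for the moment, N m; "grip_width": opening from 0.0 (shut) to 1.0 (fully open).
Only numpy, scipy, OpenCV 4.12 (cv2) and the standard library are available. Lean on these libraries where they do the work, as an engineer would, in place of code of your own. Each camera call takes 0.05 s, during which the arm holds its last target.

## Working session

There is one attempt and no reset: what is moved stays moved. The work goes in short steps, Python scripts to look and compute and a tool call to move; the robot and the scene stay as the last step left them, time stands still between calls to the robot, and variables do not carry over. Pictures are saved under pics/ and viewed, and the job is handed in when it is done.

Besides the shell and the picture viewer there is one more tool, called after "Call:" as name(argument=value, ...) on one line, values as JSON. drive_tool: Moves the arm, as the interface text tells. Its arguments: {"type":"object","properties":{"gripper":{"type":"array","items":{"type":"number"}},"offset":{"type":"array","items":{"type":"array","items":{"type":"number"}}},"turn":{"type":"array","items":{"type":"number"}},"force":{"type":"number"}},"required":["gripper","offset","turn"]}

```bash
mkdir -p pics; cat > h.py <<'E'
import numpy as np, cv2
from scipy.spatial.transform import Rotation as R
from rig import ctrl
def Rm(q): return R.from_quat([q[1],q[2],q[3],q[0]]).as_matrix()
def tool():
    s=ctrl.sense(); T=np.eye(4); T[:3,:3]=Rm(s['ee_rot']); T[:3,3]=s['eef_pos']; return T
def K(p):
    f=192/np.tan(np.radians(p['fovy'])/2); return np.array([[f,0,p['cx']],[0,f,p['cy']],[0,0,1]])
def wfc(name):
    p=ctrl.camera_params(name)
    if name=='wrist': return tool()@np.array(p['tool_from_camera'])
    return np.linalg.inv(np.array(p['view']))
def cloud(name,d,T):
    p=ctrl.camera_params(name); h,w=d.shape
    u,v=np.meshgrid(np.arange(w),np.arange(h))
    n=cv2.undistortPoints(np.stack([u,v],-1).reshape(-1,1,2).astype(np.float64),K(p),np.array(p['distortion'])).reshape(h,w,2)
    P=np.concatenate([n*d[...,None],d[...,None]],-1)
    return P@T[:3,:3].T+T[:3,3]
def proj(name,pts,T):
    p=ctrl.camera_params(name); V=np.linalg.inv(T)
    q,_=cv2.projectPoints(np.array(pts,float).reshape(-1,1,3),cv2.Rodrigues(V[:3,:3])[0],V[:3,3],K(p),np.array(p['distortion']))
    return q.reshape(-1,2)
def save(n,im): cv2.imwrite('pics/'+n,cv2.cvtColor(im,cv2.COLOR_RGB2BGR))
E
python3 - <<'E'
from h import *
s=ctrl.sense(); print({k:np.round(v,3) for k,v in s.items()}); print(tool().round(3), ctrl.grip_depth)
for n in ['top','scene','wrist']:
    T=wfc(n); im,d=ctrl.capture(n); save(n+'0.png',im); np.savez(n+'0.npz',im=im,d=d,T=T)
    print(n,T.round(2).tolist(), ctrl.camera_params(n)['fovy'])
    for q in ['driver','spike','slot']:
        for o in ctrl.pinpoint(n,q)[:2]: print(q,round(o['score'],2),(T[:3,:3]@np.array(o['centre'])+T[:3,3]).round(1))
E
```

```text
{'time_s': np.float64(0.0), 'joints': array([ 1.098,  0.313,  1.498, -0.   ,  1.331, -0.223]), 'dq': array([ 0.001,  0.001,  0.001, -0.   ,  0.002,  0.001]), 'tau': array([-0.0000e+00, -4.1227e+01, -2.5974e+01, -0.0000e+00,  4.0000e-03,
        0.0000e+00]), 'eef_pos': array([129.676, 508.459, 230.724]), 'ee_rot': array([-0.558,  0.559,  0.433, -0.434]), 'force': array([-0.665,  0.329,  0.367]), 'wrist_torque': array([-0.087, -0.025,  0.014]), 'grip_width': np.float64(1.0)}
[[ 2.47000e-01 -1.00000e-03 -9.69000e-01  1.29676e+02]
 [ 9.69000e-01 -1.00000e-03  2.47000e-01  5.08459e+02]
 [-1.00000e-03 -1.00000e+00  0.00000e+00  2.30724e+02]
 [ 0.00000e+00  0.00000e+00  0.00000e+00  1.00000e+00]] 18.700000000000003
top [[-0.03, -0.98, 0.2, 368.24], [-1.0, 0.03, -0.01, 68.4], [0.0, -0.2, -0.98, 902.6], [0.0, 0.0, 0.0, 1.0]] 43.17112879508481
driver 0.96 [479.6 262.3  16. ]
spike 0.67 [611.4 289.5  23.9]
slot 0.61 [ 542.1 -170.2   47.2]
scene [[-0.04, 0.72, -0.69, 1098.22], [1.0, 0.04, -0.02, 81.46], [0.01, -0.69, -0.72, 642.92], [0.0, 0.0, 0.0, 1.0]] 48.235400150257014
slot 0.73 [ 542.9 -168.6   49.3]
wrist [[0.25, 0.92, 0.31, 50.11], [0.97, -0.23, -0.08, 526.99], [0.0, 0.32, -0.95, 373.75], [0.0, 0.0, 0.0, 1.0]] 63.34081257071692
```

View pics/top0.png

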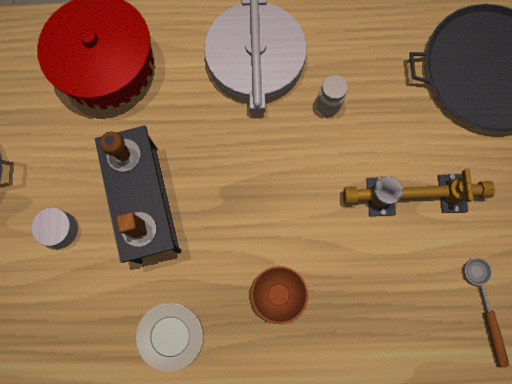

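View pics/scene0.png

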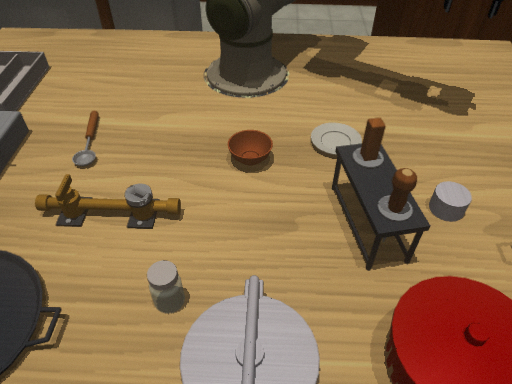

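View pics/wrist0.png

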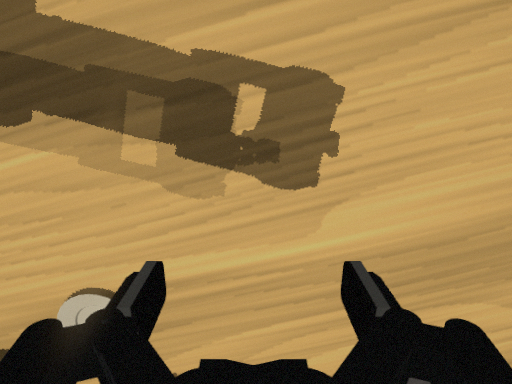

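```bash
python3 - <<'E'
from h import *
for n in ['top','scene']:
    f=np.load(n+'0.npz'); d=f['d']; P=cloud(n,d,f['T']); 
    ok=d>0
    for c,nm in [((480,262),'drv'),((611,289),'spk')]:
        m=ok&(np.hypot(P[...,0]-c[0],P[...,1]-c[1])<35)
        mt=m&(P[...,2]>188)
        q=P[mt]; print(n,nm,'n',len(q),'zmax',P[m][:,2].max().round(1),'c',q.mean(0).round(1),'min',q.min(0).round(1),'max',q.max(0).round(1))
        mc=m&(P[...,2]>190)
        if len(q)>5: print(cv2.minAreaRect(q[:,:2].astype(np.float32)))
        g=P[m&(abs(P[...,2]-115)<4)]; 
        print(' guard',len(g),g.min(0).round(1),g.max(0).round(1),cv2.minEnclosingCircle(g[:,:2].astype(np.float32)))
    m=ok&(abs(P[...,2]-110)<6)&(np.abs(P[...,0]-545)<140)&(np.abs(P[...,1]-275)<90)
    print('rack',cv2.minAreaRect(P[m][:,:2].astype(np.float32)),np.median(P[m][:,2]))
    m=ok&(np.hypot(P[...,0]-542,P[...,1]+170)<32)&(P[...,2]>40)
    print('screw',np.percentile(P[m][:,2],[5,50,95]),cv2.minEnclosingCircle(P[m&(P[...,2]>57)][:,:2].astype(np.float32)))
    # crops
    for c,nm in [((480,262,150),'drv'),((542,-170,55),'slot')]:
        u,v=proj(n,[c],f['T'])[0].astype(int)
        im=f['im'][max(0,v-45):v+45,max(0,u-55):u+55]
        save(f'{n}_{nm}_crop.png',cv2.resize(im,None,fx=6,fy=6,interpolation=cv2.INTER_CUBIC))
E
```

```text
top drv n 301 zmax 197.7 c [479.9 261.7 194.3] min [465.9 248.4 188.2] max [494.8 275.9 197.7]
((480.42169189453125, 262.6730651855469), (26.469776153564453, 25.311904907226562), 14.947807312011719)
 guard 587 [445.3 228.1 111. ] [514.8 295.8 118.5] ((479.931640625, 262.0370788574219), 34.89931869506836)
top spk n 248 zmax 197.2 c [605.  289.4 191.6] min [589.8 274.8 188. ] max [623.7 307.2 197.2]
((606.2752685546875, 290.73828125), (33.202362060546875, 31.253677368164062), 21.797216415405273)
 guard 571 [577.4 256.6 111. ] [644.6 319.1 118.9] ((611.1344604492188, 289.0168762207031), 34.69061279296875)
rack ((544.0728149414062, 274.89569091796875), (220.29092407226562, 90.49624633789062), 13.405240058898926) 110.14214520998041
screw [49.72842798 60.86578592 63.96245351] ((544.9081420898438, -167.22630310058594), 25.833818435668945)
scene drv n 173 zmax 197.0 c [484.3 260.9 193.9] min [465.7 247.9 188.1] max [496.  275.7 197. ]
((481.54156494140625, 261.6262512207031), (27.31715965270996, 24.61957359313965), 13.208317756652832)
 guard 373 [447.  227.7 111. ] [512.2 295.7 119. ] ((479.9728088378906, 261.78704833984375), 34.77721405029297)
scene spk n 203 zmax 196.3 c [613.9 287.6 191.7] min [594.9 272.1 188. ] max [626.  305.9 196.3]
((609.97216796875, 289.14471435546875), (31.535873413085938, 32.3466682434082), 50.59164810180664)
 guard 568 [577.2 255.1 111. ] [645.4 321.7 118.9] ((611.30419921875, 288.73583984375), 34.52801513671875)
rack ((544.8907470703125, 274.5816345214844), (223.06942749023438, 92.52338409423828), 12.868814468383789) 110.37929069252766
screw [47.48253659 60.68738009 63.29087738] ((545.7211303710938, -168.76739501953125), 25.770526885986328)
```

```bash
python3 - <<'E'
import cv2,numpy as np
a=[cv2.imread(f'pics/{n}_{m}_crop.png') for n in ['top','scene'] for m in ['drv','slot']]
a=[cv2.resize(x,(400,300)) for x in a]
cv2.imwrite('pics/crops.png',np.vstack([np.hstack(a[:2]),np.hstack(a[2:])]))
E
```

```text
(no output)
```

View pics/crops.png

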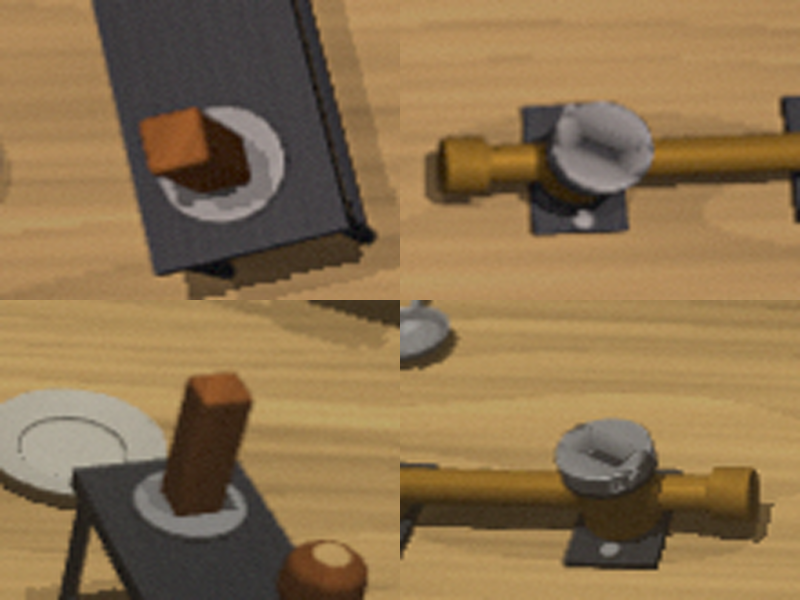

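Call:
drive_tool(gripper=[0,0,0,0,0,0,0,0,0,0,0,0,0,0,0,0], offset=[[0,0,0],[0,0,0],[0,0,0],[0,0,0],[-0.0294,0,-0.02554],[-0.0294,0,-0.02554],[-0.0294,0,-0.02554],[-0.0294,0,-0.02554],[-0.0294,0,-0.02554],[-0.0294,0,-0.02554],[-0.0294,0,-0.02554],[-0.0294,0,-0.02554],[-0.0294,0,-0.02554],[-0.0294,0,-0.02554],[-0.0294,0,-0.02554],[0,0,0]], turn=[-7.05,-7.05,-7.05,-7.05,0,0,0,0,0,0,0,0,0,0,0,0], force=60)

```text
time_s: 1.93
eef_pos: [484.5, 258.2, 230.7]
ee_rot: [0.437, -0.438, -0.556, 0.556]
force: [-0.7, -0.4, -0.6]
grip_width: 0.999
```

```bash
cat > st.py <<'E'
from h import *
import sys
def st():
    s=ctrl.sense(); T=tool(); x=T[:3,0]
    print('t',round(float(s['time_s']),2),'pos',np.round(s['eef_pos'],1),'yaw',np.degrees(np.arctan2(x[1],x[0])).round(2),'ydown',T[:3,1].round(4),'F',np.round(s['force'],1),'M',np.round(s['wrist_torque'],2),'w',round(float(s['grip_width']),3),'j6',np.round(s['joints'][5],2))
    return T
E
python3 - <<'E'
from st import *
T=st(); Tc=wfc('wrist'); im,d=ctrl.capture('wrist'); save('w1.png',im)
P=cloud('wrist',d,Tc); m=(d>0)&(P[...,2]>190)&(P[...,2]<200)&(np.hypot(P[...,0]-480,P[...,1]-262)<35); q=P[m]
print(len(q),q.mean(0) if len(q) else '', cv2.minAreaRect(q[:,:2].astype(np.float32)) if len(q)>3 else '')
E
```

```text
t 1.93 pos [484.5 258.2 230.7] yaw 103.58 ydown [ 0.001  -0.0011 -1.    ] F [-0.7 -0.4 -0.6] M [-0.02  0.04  0.02] w 0.999 j6 -1.53
1521 [478.30405413 259.4670421  194.44796904] ((479.4853820800781, 259.8473815917969), (25.3820743560791, 25.74818229675293), 13.06743049621582)
```

View pics/w1.png

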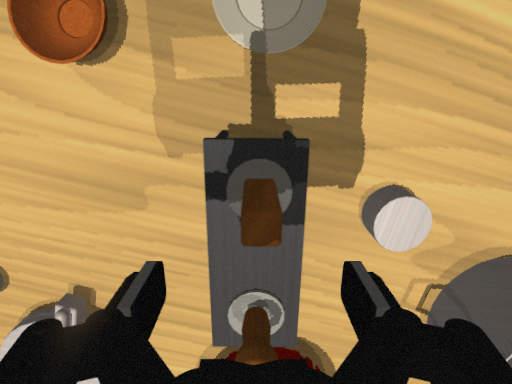

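Call:
drive_tool(gripper=[0,0,0], offset=[[0.0038,0,0.0037],[0,0,0],[0,0,0]], turn=[0,0,0])

```text
time_s: 2.23
eef_pos: [474.5, 266.1, 231.6]
ee_rot: [-0.435, 0.435, 0.557, -0.557]
force: [0.7, 0.2, 0.2]
grip_width: 0.999
```

```bash
python3 - <<'E'
from st import *
T=st(); Tc=wfc('wrist'); im,d=ctrl.capture('wrist')
P=cloud('wrist',d,Tc); m=(d>0)&(P[...,2]>190)&(P[...,2]<200)&(np.hypot(P[...,0]-480,P[...,1]-262)<35); q=P[m]
c=cv2.minAreaRect(q[:,:2].astype(np.float32)); print(len(q),c)
dv=np.array([*c[0],0])-T[:3,3]; print('tool delta',(T[:3,:3].T@dv).round(1))
print('tool delta top',(T[:3,:3].T@(np.array([480,262,141])-T[:3,3])).round(1))
E
```

```text
t 2.23 pos [474.5 266.1 231.6] yaw 104.0 ydown [ 2.e-04  2.e-04 -1.e+00] F [0.7 0.2 0.2] M [-0.    0.02 -0.05] w 0.999 j6 -1.52
1430 ((479.7445373535156, 259.97698974609375), (25.886444091796875, 24.87285804748535), 14.602032661437988)
tool delta [ -7.2 231.6  -3.5]
tool delta top [-5.3 90.6 -4.3]
```

Call:
drive_tool(gripper=[0,0,0,0,0], offset=[[-0.0043,0,-0.0035],[0,0.01,0],[0,0,0],[0,0,0],[0,0,0]], turn=[0,0,0,0,0])

```text
time_s: 2.7
eef_pos: [480.0, 261.7, 221.1]
ee_rot: [0.436, -0.436, -0.557, 0.557]
force: [-0.2, 0.1, -0.0]
grip_width: 1.003
```

```bash
python3 - <<'E'
from st import *
T=st(); Tc=wfc('wrist'); im,d=ctrl.capture('wrist'); st()
P=cloud('wrist',d,Tc); m=(d>0)&(P[...,2]>190)&(P[...,2]<200)&(np.hypot(P[...,0]-480,P[...,1]-262)<35); q=P[m]
c=cv2.minAreaRect(q[:,:2].astype(np.float32)); print(len(q),c)
dv=np.array([*c[0],0])-T[:3,3]; print('tool delta',(T[:3,:3].T@dv).round(1))
print('tool delta top',(T[:3,:3].T@(np.array([480,262,141])-T[:3,3])).round(1))
E
```

```text
t 2.7 pos [480.  261.7 221.1] yaw 103.89 ydown [-4.e-04 -1.e-04 -1.e+00] F [-0.2  0.1 -0. ] M [-0.05 -0.    0.03] w 1.003 j6 -1.53
t 2.75 pos [480.1 261.7 221.3] yaw 103.89 ydown [ 0.  0. -1.] F [ 0.2  0.1 -0. ] M [-0.03 -0.05  0.  ] w 0.997 j6 -1.53
1632 ((479.4696044921875, 260.0293273925781), (25.774568557739258, 25.20530128479004), 12.9149808883667)
tool delta [ -1.5 221.1   0.8]
tool delta top [ 0.3 80.1 -0.1]
```

Call:
drive_tool(gripper=[0,0,0,0,0,0,0.3,0.5,0.7,0.9,1,1,1,1,1,1], offset=[[-0.0005,0.02,0],[0,0.02,0],[0,0.02,0],[0,0.015,0],[0,0.005,0],[0,0,0],[0,0,0],[0,0,0],[0,0,0],[0,0,0],[0,0,0],[0,0,0],[0,0,0],[0,0,0],[0,0,0],[0,0,0]], turn=[0,0,0,0,0,0,0,0,0,0,0,0,0,0,0,0], force=80)

```text
time_s: 4.08
eef_pos: [480.4, 261.3, 141.9]
ee_rot: [-0.436, 0.436, 0.557, -0.557]
force: [-1.4, 0.2, 5.6]
grip_width: 0.294
```

```bash
python3 - <<'E'
from st import *
T=st()
E
```

```text
t 4.08 pos [480.4 261.3 141.9] yaw 103.89 ydown [ 1.e-03  3.e-04 -1.e+00] F [-1.4  0.2  5.6] M [-0.05  0.12  0.  ] w 0.294 j6 -1.53
```

Call:
drive_tool(gripper=[1,1,1,1,1,1,1,1,1,1,1], offset=[[0,-0.005,0],[0,-0.015,0],[0,-0.02,0],[0,-0.02,0],[0,-0.02,0],[0,-0.02,0],[0,-0.02,0],[0,-0.015,0],[0,-0.005,0],[0,0,0],[0,0,0]], turn=[0,0,0,0,0,0,0,0,0,0,0])

```text
time_s: 5.0
eef_pos: [479.9, 261.1, 280.3]
ee_rot: [0.436, -0.436, -0.556, 0.557]
force: [-0.8, -0.2, -1.4]
grip_width: 0.295
```

```bash
python3 - <<'E'
from st import *
T=st()
for n in ['scene','top']:
    Tc=wfc(n); im,d=ctrl.capture(n); np.savez(n+'2.npz',im=im,d=d,T=Tc)
    u,v=proj(n,[(480,262,185)],Tc)[0].astype(int); print(n,u,v,proj(n,[(480,262,160),(480,262,140)],Tc))
    c=im[max(0,v-55):v+55,max(0,u-60):u+60]; save(n+'2c.png',cv2.resize(c,None,fx=6,fy=6,interpolation=cv2.INTER_CUBIC))
E
```

```text
t 5.0 pos [479.9 261.1 280.3] yaw 103.89 ydown [-1.5e-03 -5.0e-04 -1.0e+00] F [-0.8 -0.2 -1.4] M [ 0.05 -0.01 -0.03] w 0.295 j6 -1.53
scene 374 125 [[372.21694572 137.11021529]
 [370.09698548 145.69574679]]
top 127 222 [[131.83642861 224.81485336]
 [135.06325756 226.59550597]]
```

View pics/scene2c.png

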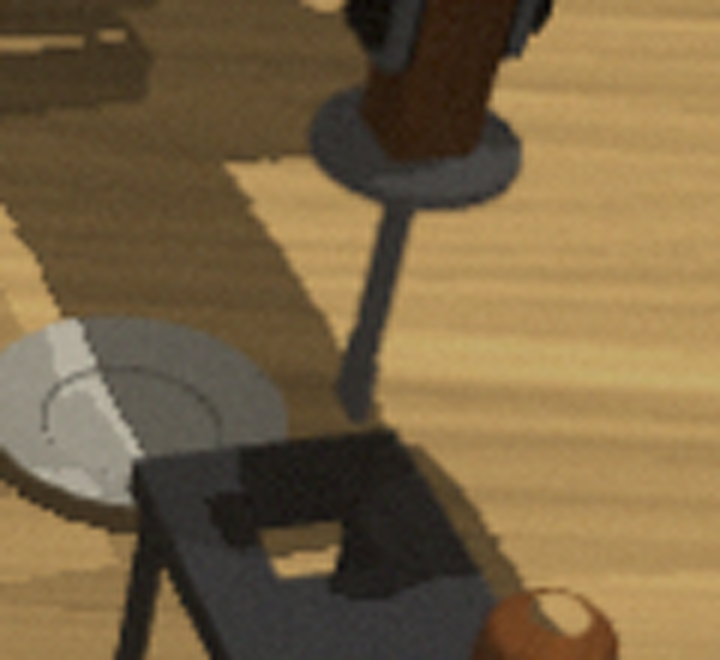

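View pics/top2c.png

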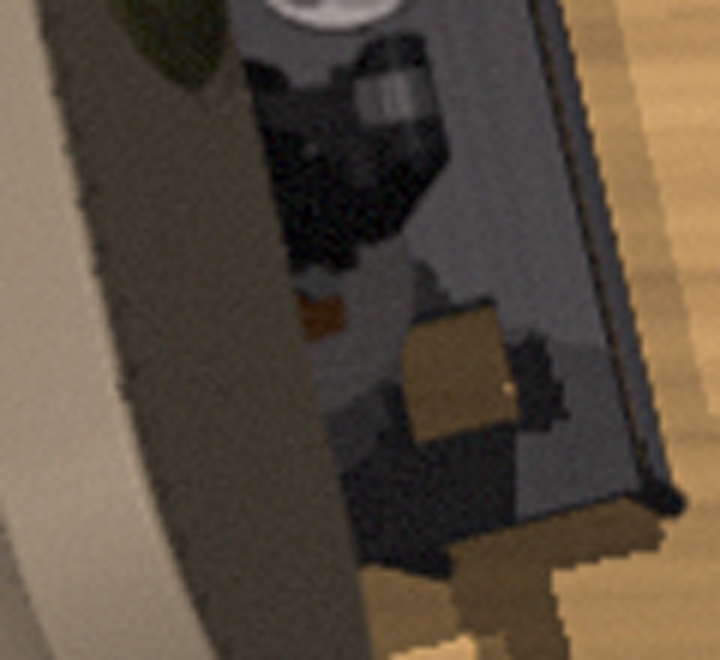

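```bash
cat > ov.py <<'E'
from h import *
def blade(tip,yaw):
    o=[]
    c,s=np.cos(yaw),np.sin(yaw)
    for z in (0,22):
        for a,b in ((8,2),(8,-2),(-8,-2),(-8,2)):
            o.append([tip[0]+c*a-s*b,tip[1]+s*a+c*b,tip[2]+z])
    return np.array(o)
def overlay(n,im,Tc,tip,yaws,fn,half=(25,25),k=14,shift=(0,0)):
    u,v=(proj(n,[tip],Tc)[0]).astype(int)
    x0,y0=max(0,u-half[0]),max(0,v-half[1])
    c=cv2.resize(im[y0:v+half[1],x0:u+half[0]],None,fx=k,fy=k,interpolation=cv2.INTER_NEAREST)
    outs=[c]
    for yw in yaws:
        g=c.copy(); p=proj(n,blade(tip,yw),Tc)+np.array(shift); h=cv2.convexHull(p.astype(np.float32))[:,0]
        h=((h-[x0,y0]+0.5)*k).astype(np.int32); cv2.polylines(g,[h],True,(0,255,0),1); outs.append(g)
    o=np.hstack(outs); save(fn,cv2.resize(o,None,fx=min(1,800/o.shape[1]),fy=min(1,800/o.shape[1]),interpolation=cv2.INTER_AREA))
E
python3 - <<'E'
from ov import *
f=np.load('scene2.npz')
im=np.clip(f['im'].astype(float)*1.8,0,255).astype(np.uint8)
overlay('scene',im,f['T'],(480,261.5,158.5),[np.radians(13.9),np.radians(103.9)],'ov1.png')
E
```

```text
(no output)
```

View pics/ov1.png

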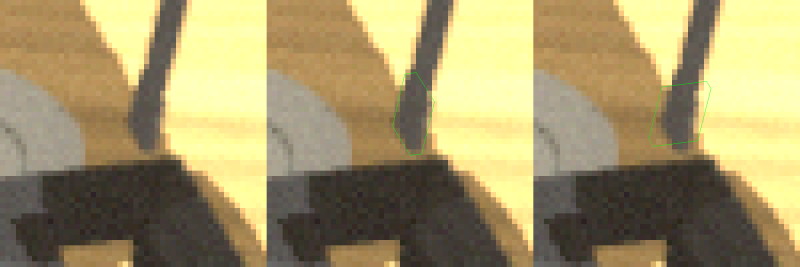

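```bash
python3 - <<'E'
from h import *
for n in ['top','scene']:
    f=np.load(n+'0.npz'); d=f['d']; P=cloud(n,d,f['T']); ok=d>0
    # pipe: points z between 15 and 60, away from screw
    m=ok&(abs(P[...,0]-545)<25)&(P[...,1]<-205)&(P[...,1]>-330)&(P[...,2]>12)
    q=P[m]; m2=ok&(abs(P[...,0]-545)<25)&(P[...,1]<-205)&(P[...,1]>-260)&(P[...,2]>25)
    q=P[m2]; L=cv2.fitLine(q[:,:2].astype(np.float32),cv2.DIST_HUBER,0,.01,.01).ravel(); print(n,'pipe',len(q),np.degrees(np.arctan2(L[1],L[0])),L[2:],q[:,2].max())
    ms=ok&(np.hypot(P[...,0]-545,P[...,1]+168)<24)
    q=P[ms]; print('z pct',np.percentile(q[:,2],[1,5,20,50,80,99]).round(1))
    for zt in (54,56,58,60):
        q=P[ms&(P[...,2]<zt)&(np.hypot(P[...,0]-545,P[...,1]+168)<19)]
        if len(q)<8: continue
        r=cv2.minAreaRect(q[:,:2].astype(np.float32)); w,V=np.linalg.eigh(np.cov(q[:,:2].T)); v=V[:,1]
        print(zt,len(q),'pca yaw',np.degrees(np.arctan2(v[1],v[0])).round(1),np.sqrt(w).round(1),q[:,:2].mean(0).round(1),r)
    # head top ring
    q=P[ms&(P[...,2]>60)]; print('ring',cv2.minEnclosingCircle(q[:,:2].astype(np.float32)))
E
```

```text
top pipe 338 -88.26043 [ 543.5552  -232.40175] 40.76571612372538
z pct [ 4.6  8.1 51.6 60.6 62.4 65.1]
54 49 pca yaw 63.5 [2.1 6.5] [ 545.5 -169.5] ((545.9169311523438, -169.3406219482422), (21.89363670349121, 7.854416847229004), 60.22045135498047)
56 68 pca yaw 65.3 [2.9 7.5] [ 545.5 -168.8] ((544.8143310546875, -168.56051635742188), (27.0308895111084, 10.720847129821777), 63.42081069946289)
58 104 pca yaw 60.7 [3.8 8.2] [ 545.7 -169.4] ((545.5259399414062, -168.74029541015625), (28.163400650024414, 15.187407493591309), 61.146446228027344)
60 164 pca yaw 59.5 [5.9 9.1] [ 546.  -169.2] ((543.5188598632812, -168.55093383789062), (33.600990295410156, 33.55298614501953), 70.44913482666016)
ring ((544.8792724609375, -168.07391357421875), 23.957706451416016)
scene pipe 279 -87.86626 [ 551.5534  -232.77611] 39.343949554077994
z pct [ 4.8  6.4 19.5 52.  61.8 63.9]
54 71 pca yaw -141.7 [ 5.9 11. ] [ 552.7 -162.4] ((552.3914184570312, -168.8688201904297), (32.80601501464844, 23.094558715820312), 63.951148986816406)
56 85 pca yaw -139.1 [ 5.7 11.8] [ 550.7 -164. ] ((552.0206298828125, -168.73313903808594), (33.607818603515625, 23.787931442260742), 67.14312744140625)
58 110 pca yaw -138.0 [ 5.7 12.1] [ 548.5 -165.3] ((550.6469116210938, -169.7615966796875), (36.13758087158203, 25.476842880249023), 64.93310546875)
60 136 pca yaw -137.3 [ 6.1 12.1] [ 546.8 -166.2] ((545.6123046875, -167.01593017578125), (35.857337951660156, 28.270427703857422), 26.30651092529297)
ring ((545.0531616210938, -168.0262908935547), 23.94335174560547)
```

Call:
drive_tool(gripper=[1,1,1,1,1,1,1,1,1,1,1,1,1,1,1,1,1,1,1,1], offset=[[-0.018,0,0.00283],[-0.03,0,0.0047],[-0.0365,0,0.00573],[-0.0365,0,0.00573],[-0.0365,0,0.00573],[-0.0365,0,0.00573],[-0.0365,0,0.00573],[-0.0365,0,0.00573],[-0.0365,0,0.00573],[-0.0365,0,0.00573],[-0.0175,0,0.00275],[-0.008,0,0.00126],[0,0,0],[0,0,0],[0,0,0],[0,0,0],[0,0,0],[0,0,0],[0,0,0],[0,0,0]], turn=[0,0,0,0,0,0,0,0,0,0,0,0,4,7,7,7,7,7,7,7])

```text
time_s: 6.77
eef_pos: [512.1, -106.4, 280.6]
ee_rot: [0.64, -0.639, -0.302, 0.302]
force: [0.1, -0.3, -2.1]
grip_width: 0.294
```

Call:
drive_tool(gripper=[1,1,1,1,1,1,1,1,1,1,1,1,1,1,1], offset=[[0,0,0],[0,0,0],[0,0,0],[0,0,0],[0,0,0],[0,0,0],[0,0,0],[0,0,0],[0,0,0],[0,0,0],[0,0,0],[0,0,0],[0,0,0],[0,0,0],[0,0,0]], turn=[7,7,7,7,7,7,7,7,7,7,6,3.4,0,0,0])

```text
time_s: 8.02
eef_pos: [512.2, -107.0, 281.0]
ee_rot: [0.686, -0.685, 0.174, -0.173]
force: [-0.4, -0.3, -2.1]
grip_width: 0.293
```

```bash
python3 - <<'E'
from ov import *
from st import st
T=st()
Tc=wfc('wrist'); im,d=ctrl.capture('wrist'); np.savez('w3.npz',im=im,d=d,T=Tc); save('w3.png',im)
for q in ['slot','driver']:
    for o in ctrl.pinpoint('wrist',q)[:2]: print(q,round(o['score'],2),(Tc[:3,:3]@np.array(o['centre'])+Tc[:3,3]).round(1))
Ts=wfc('scene'); im,d=ctrl.capture('scene'); np.savez('scene3.npz',im=im,d=d,T=Ts); save('scene3.png',im)
for q in ['slot','driver']:
    for o in ctrl.pinpoint('scene',q)[:2]: print(q,round(o['score'],2),(Ts[:3,:3]@np.array(o['centre'])+Ts[:3,3]).round(1))
yw=np.arctan2(T[1,0],T[0,0])
tip=T[:3,3]-[0,0,121.9]; print(tip)
overlay('scene',np.clip(im*1.5,0,255).astype(np.uint8),Ts,tip,[yw,yw+np.pi/2],'ov3.png')
E
```

```text
t 8.02 pos [ 512.2 -107.   281. ] yaw -28.37 ydown [-5.e-04  3.e-04 -1.e+00] F [-0.4 -0.3 -2.1] M [0.01 0.07 0.04] w 0.293 j6 0.07
slot 0.92 [ 541.2 -174.2   47.6]
driver 0.84 [ 518.2 -104.9  154.8]
slot 0.71 [ 543.1 -170.2   51.2]
driver 0.97 [ 510.5 -109.9  157.5]
[ 512.15831222 -106.9655954   159.12900658]
```

View pics/w3.png

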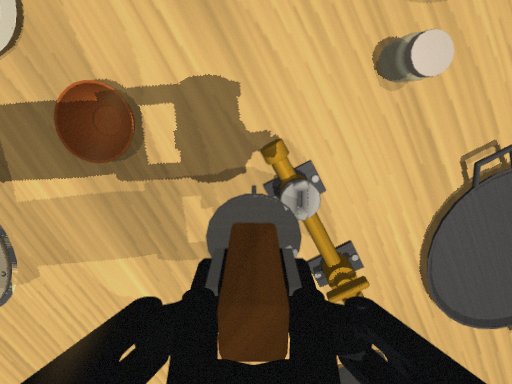

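View pics/ov3.png

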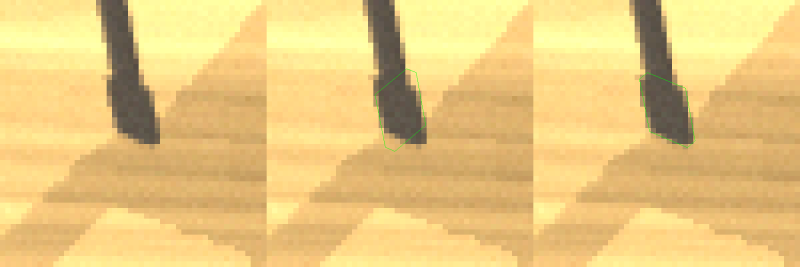

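```bash
python3 - <<'E'
from h import *
f=np.load('w3.npz'); d=f['d']; T=f['T']; P=cloud('wrist',d,T); ok=d>0
m=ok&(np.hypot(P[...,0]-544,P[...,1]+169)<30)&(P[...,2]>40)&(P[...,2]<75)
print('ring',cv2.minEnclosingCircle(P[m&(P[...,2]>60)][:,:2].astype(np.float32)),np.percentile(P[m][:,2],[2,50,98]))
for zt in (54,56,58,60):
    q=P[m&(P[...,2]<zt)&(np.hypot(P[...,0]-544,P[...,1]+169)<18)]
    if len(q)<8: continue
    r=cv2.minAreaRect(q[:,:2].astype(np.float32)); w,V=np.linalg.eigh(np.cov(q[:,:2].T)); v=V[:,1]
    print(zt,len(q),'pca yaw',np.degrees(np.arctan2(v[1],v[0])).round(1),np.sqrt(w).round(1),q[:,:2].mean(0).round(1),r)
im=f['im'][165:235,265:335]; im=np.clip(im*1.4,0,255).astype(np.uint8); save('w3c.png',cv2.resize(im,None,fx=8,fy=8,interpolation=cv2.INTER_CUBIC))
E
```

```text
ring ((543.5025634765625, -170.66732788085938), 24.91371726989746) [48.85791375 61.33432655 63.37805751]
54 81 pca yaw 62.6 [1.9 6.2] [ 542.9 -173.1] ((542.454345703125, -172.2639923095703), (20.088546752929688, 6.987242698669434), 64.36238098144531)
56 122 pca yaw 62.0 [2.6 7. ] [ 542.8 -172.7] ((542.482666015625, -172.2264862060547), (24.84695053100586, 9.939839363098145), 64.1434555053711)
58 193 pca yaw 63.3 [3.4 7.9] [ 543.  -172.7] ((543.1597900390625, -171.83267211914062), (27.68882179260254, 11.383929252624512), 64.50006866455078)
60 284 pca yaw 62.8 [4.6 8.6] [ 543.1 -172.7] ((539.2227172851562, -169.50555419921875), (30.6840763092041, 26.61106300354004), 68.10755920410156)
```

View pics/w3c.png

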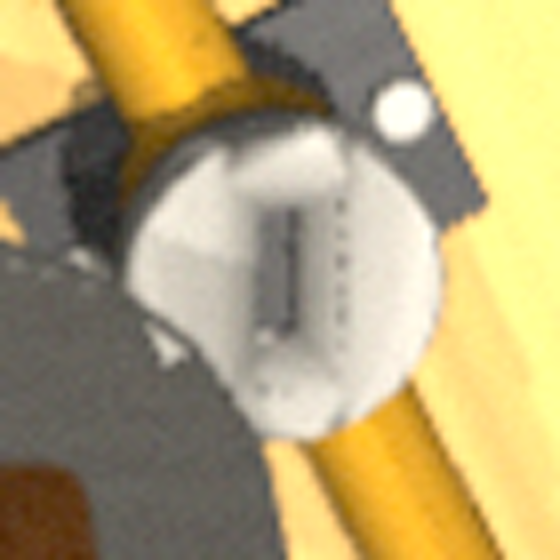

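Call:
drive_tool(gripper=[1,1,1,1,1,1,1,1,1,1,1,1], offset=[[0.0192,0,-0.0134],[0.0195,0,-0.0135],[0.0195,0,-0.0135],[0,0.01,0],[0,0.02,0],[0,0.02,0],[0,0.02,0],[0,0.01,0],[0,0.003,0],[0,0,0],[0,0,0],[0,0,0]], turn=[-0.9,0,0,0,0,0,0,0,0,0,0,0])

```text
time_s: 9.32
eef_pos: [545.2, -170.6, 199.6]
ee_rot: [-0.686, 0.687, -0.168, 0.169]
force: [0.4, 0.2, -1.5]
grip_width: 0.291
```

```bash
python3 - <<'E'
from ov import *
from st import st
T=st()
Ts=wfc('scene'); im,d=ctrl.capture('scene'); np.savez('scene4.npz',im=im,d=d,T=Ts)
yw=np.arctan2(T[1,0],T[0,0]); tip=T[:3,3]-[0,0,121.9]; print(tip)
overlay('scene',np.clip(im*1.3,0,255).astype(np.uint8),Ts,tip,[yw+np.pi/2],'ov4.png',half=(28,28))
E
```

```text
t 9.32 pos [ 545.2 -170.6  199.6] yaw -27.6 ydown [ 0.0019 -0.0011 -1.    ] F [ 0.4  0.2 -1.5] M [ 0.03 -0.03 -0.05] w 0.291 j6 -0.03
[ 545.20060103 -170.55341826   77.67050616]
```

View pics/ov4.png

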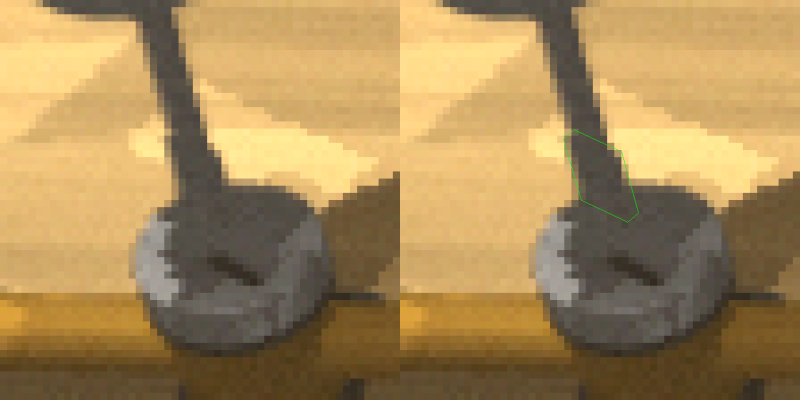

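```bash
python3 - <<'E'
from ov import *
f=np.load('scene4.npz'); Ts=f['T']
tip=np.array([545.2,-170.6,50]); 
overlay('scene',np.clip(f['im']*1.3,0,255).astype(np.uint8),Ts,tip,[np.radians(62.4)],'ov5.png',half=(28,28))
fl=[]
for p in [(0,0),(-3,0),(3,0),(0,-3),(0,3)]: fl.append(proj('scene',[tip+[*p,0]],Ts)[0].round(1))
print(fl)
E
```

```text
[array([137.8, 196.6]), array([138.1, 195.5]), array([137.4, 197.8]), array([136.2, 196.6]), array([139.3, 196.7])]
```

View pics/ov5.png

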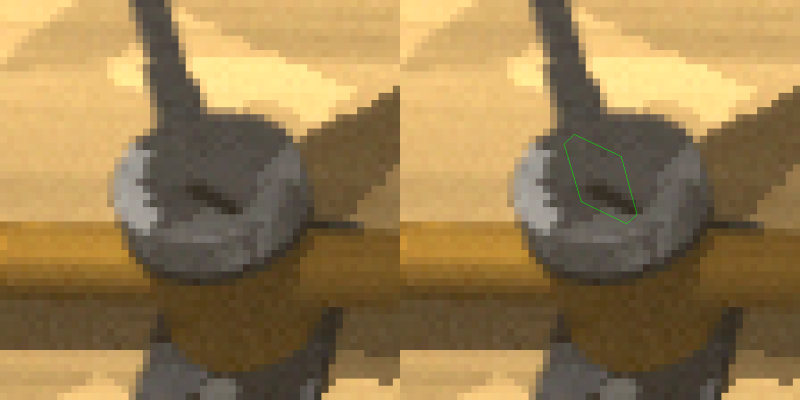

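Call:
drive_tool(gripper=[1,1,1,1,1,1,1], offset=[[-0.0005,0.005,0],[0,0.005,0],[0,0.004,0],[0,0.003,0],[0,0.003,0],[0,0.002,0],[0,0,0]], turn=[0,0,0,0,0,0,0])

```text
time_s: 9.95
eef_pos: [544.2, -170.0, 175.8]
ee_rot: [0.687, -0.687, 0.169, -0.169]
force: [0.4, 0.1, -2.3]
grip_width: 0.296
```

```bash
python3 -c "
from st import *
st()"
```

```text
t 9.95 pos [ 544.2 -170.   175.8] yaw -27.61 ydown [-6.e-04  4.e-04 -1.e+00] F [ 0.4  0.1 -2.3] M [ 0.01  0.05 -0.  ] w 0.296 j6 -0.03
```

Call:
drive_tool(gripper=[1,1,1,1,1], offset=[[0,0.001,0],[0,0.001,0],[0,0.001,0],[0,0.001,0],[0,0,0]], turn=[0,0,0,0,0])

```text
time_s: 10.37
eef_pos: [544.2, -170.1, 172.1]
ee_rot: [0.687, -0.687, 0.169, -0.169]
force: [-0.4, -0.3, -1.5]
grip_width: 0.293
```

```bash
python3 - <<'E'
from ov import *
from st import st
T=st()
Ts=wfc('scene'); im,d=ctrl.capture('scene')
yw=np.arctan2(T[1,0],T[0,0]); tip=T[:3,3]-[0,0,121.9]; print(tip)
overlay('scene',np.clip(im*1.3,0,255).astype(np.uint8),Ts,tip,[yw+np.pi/2],'ov6.png',half=(28,28))
E
```

```text
t 10.37 pos [ 544.2 -170.1  172.1] yaw -27.61 ydown [-2.e-04  1.e-04 -1.e+00] F [-0.4 -0.3 -1.5] M [-0.04 -0.03 -0.03] w 0.293 j6 -0.03
[ 544.23772228 -170.08245685   50.21407633]
```

View pics/ov6.png

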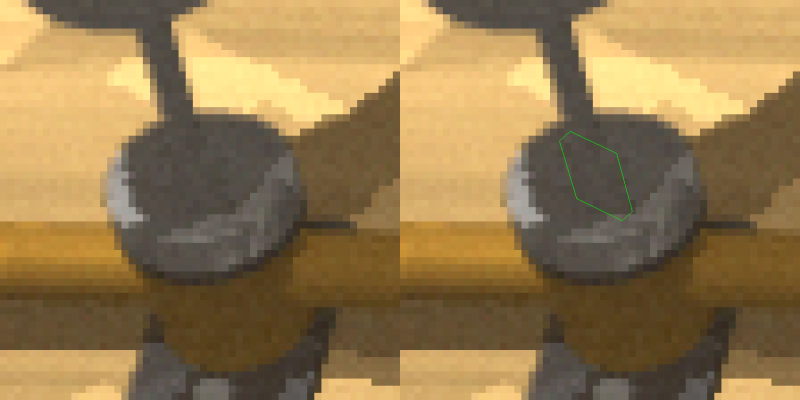

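Call:
drive_tool(gripper=[1,1,1], offset=[[0,0.001,0],[0,0,0],[0,0,0]], turn=[0,0,0])

```text
time_s: 10.67
eef_pos: [544.4, -170.2, 171.8]
ee_rot: [-0.687, 0.687, -0.168, 0.169]
force: [-0.5, -0.2, 3.2]
grip_width: 0.294
```

```bash
python3 -c "
from st import *
st()"
```

```text
t 10.67 pos [ 544.4 -170.2  171.8] yaw -27.61 ydown [ 7.e-04 -4.e-04 -1.e+00] F [-0.5 -0.2  3.2] M [ 0.1   0.25 -0.02] w 0.294 j6 -0.03
```

Call:
drive_tool(gripper=[1,1,1,1,1,1,1,1], offset=[[0,0,0],[0,0,0],[0,0,0],[0,0,0],[0,0,0],[0,0,0],[0,0,0],[0,0,0]], turn=[3,4,4,4,4,4,4,3])

```text
time_s: 11.33
eef_pos: [544.1, -169.6, 171.8]
ee_rot: [0.619, -0.619, 0.342, -0.341]
force: [-1.8, 3.5, 5.4]
grip_width: 0.294
```

```bash
python3 -c "
from st import *
st()"
```

```text
t 11.33 pos [ 544.1 -169.6  171.8] yaw -57.8 ydown [-5.0e-04  1.2e-03 -1.0e+00] F [-1.8  3.5  5.4] M [0.84 0.66 0.05] w 0.294 j6 0.5
```

Call:
drive_tool(gripper=[1,1,1,1,1,1,1,1,1], offset=[[-0.0008,0,0.0005],[0,0,0],[0,0,0],[0,0,0],[0,0,0],[0,0,0],[0,0,0],[0,0,0],[0,0,0]], turn=[3,4,4,4,4,4,4,3,0])

```text
time_s: 12.08
eef_pos: [544.2, -169.0, 171.8]
ee_rot: [0.51, -0.51, 0.49, -0.49]
force: [-2.2, 2.2, 5.6]
grip_width: 0.294
```

```bash
python3 -c "
from st import *
st()"
```

```text
t 12.08 pos [ 544.2 -169.   171.8] yaw -87.71 ydown [ 1.e-04  2.e-04 -1.e+00] F [-2.2  2.2  5.6] M [0.48 0.58 0.02] w 0.294 j6 1.02
```

Call:
drive_tool(gripper=[1,1,1,1,1], offset=[[0,0,0],[0,0,0],[0,0,0],[0,0,0],[0,0,0]], turn=[3,3,2,1,0])

```text
time_s: 12.5
eef_pos: [544.3, -169.0, 171.8]
ee_rot: [0.471, -0.47, 0.528, -0.528]
force: [-1.7, 1.7, 5.3]
grip_width: 0.294
```

```bash
python3 -c "
from st import *
st()"
```

```text
t 12.5 pos [ 544.3 -169.   171.8] yaw -96.55 ydown [ 2.e-04  2.e-04 -1.e+00] F [-1.7  1.7  5.3] M [0.49 0.49 0.11] w 0.294 j6 1.18
```

Call:
drive_tool(gripper=[1,1,1,1], offset=[[0,0,0],[0,0,0],[0,0,0],[0,0,0]], turn=[1.5,1.5,1,0])

```text
time_s: 12.83
eef_pos: [544.3, -169.0, 171.8]
ee_rot: [-0.452, 0.452, -0.544, 0.544]
force: [-2.3, 2.9, 4.5]
grip_width: 0.294
```

```bash
python3 -c "
from st import *
st()"
```

```text
t 12.83 pos [ 544.3 -169.   171.8] yaw -100.55 ydown [ 3.e-04  2.e-04 -1.e+00] F [-2.3  2.9  4.5] M [0.51 0.52 0.06] w 0.294 j6 1.25
```

Call:
drive_tool(gripper=[1,1,1,1], offset=[[0,0,0],[0,0,0],[0,0,0],[0,0,0]], turn=[1.5,1.5,1,0])

```text
time_s: 13.17
eef_pos: [544.4, -169.0, 171.8]
ee_rot: [-0.433, 0.433, -0.559, 0.559]
force: [-1.6, 2.2, 5.2]
grip_width: 0.292
```

```bash
python3 - <<'E'
from ov import *
from st import st
T=st()
Ts=wfc('scene'); im,d=ctrl.capture('scene')
yw=np.arctan2(T[1,0],T[0,0]); tip=T[:3,3]-[0,0,121.9]; print(tip)
overlay('scene',np.clip(im*1.3,0,255).astype(np.uint8),Ts,tip,[yw+np.pi/2],'ov7.png',half=(35,35))
E
```

```text
t 13.17 pos [ 544.4 -169.   171.8] yaw -104.54 ydown [ 4.e-04  2.e-04 -1.e+00] F [-1.6  2.2  5.2] M [0.52 0.47 0.11] w 0.292 j6 1.32
[ 544.35488448 -168.98061785   49.86925291]
```

View pics/ov7.png

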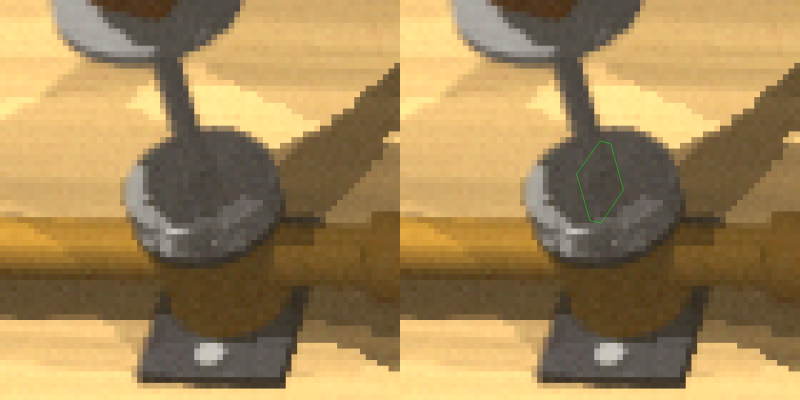

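Call:
drive_tool(gripper=[1,1,1,1], offset=[[0,0,0],[0,0,0],[0,0,0],[0,0,0]], turn=[1.5,1.5,1,0])

```text
time_s: 13.55
eef_pos: [544.4, -168.9, 171.8]
ee_rot: [-0.413, 0.413, -0.574, 0.574]
force: [-1.7, 3.0, 4.9]
grip_width: 0.294
```

```bash
python3 -c "
from st import *
st()"
```

```text
t 13.55 pos [ 544.4 -168.9  171.8] yaw -108.53 ydown [ 4.e-04  2.e-04 -1.e+00] F [-1.7  3.   4.9] M [0.52 0.46 0.21] w 0.294 j6 1.39
```

```bash
python3 - <<'E'
from ov import *
from st import st
im,d=ctrl.capture('wrist'); a=cv2.resize(im,(400,300)); Tt=wfc('top')
im,d=ctrl.capture('top'); u,v=proj('top',[(544,-170,62)],Tt)[0].astype(int); b=cv2.resize(im[v-45:v+45,u-60:u+60],(400,300),interpolation=cv2.INTER_CUBIC)
save('wt8.png',np.hstack([a,b])); st()
E
```

```text
t 13.65 pos [ 544.4 -168.9  171.8] yaw -108.48 ydown [ 6.e-04  1.e-04 -1.e+00] F [-0.7  2.4  4.9] M [0.56 0.37 0.2 ] w 0.293 j6 1.39
```

View pics/wt8.png

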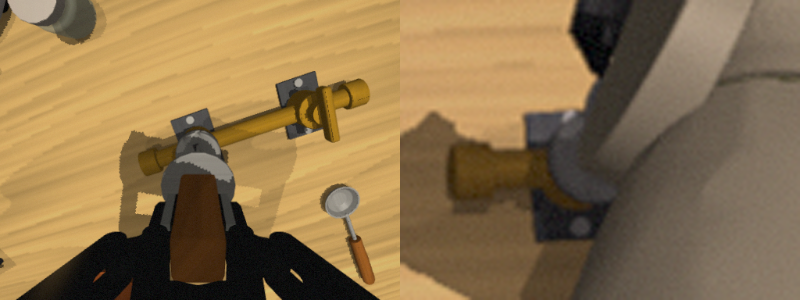

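```bash
python3 - <<'E'
from ov import *
from st import st
im,d=ctrl.capture('wrist'); np.savez('w9.npz',im=im,d=d,T=wfc('wrist'))
save('w9c.png',cv2.resize(np.clip(im[150:220,205:305]*1.4,0,255).astype(np.uint8),None,fx=7,fy=7,interpolation=cv2.INTER_CUBIC)); st()
E
```

```text
t 13.7 pos [ 544.4 -168.9  171.8] yaw -108.47 ydown [ 5.e-04  2.e-04 -1.e+00] F [-1.4  1.7  4.9] M [0.56 0.42 0.26] w 0.295 j6 1.39
```

View pics/w9c.png

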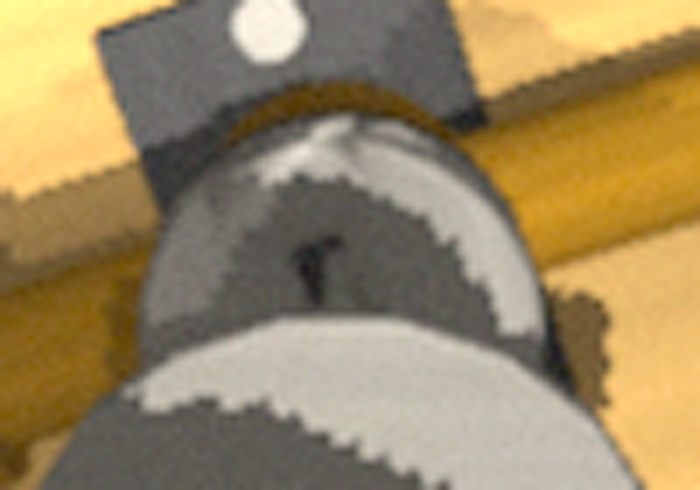

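Call:
drive_tool(gripper=[1,1,1,1,1], offset=[[0,0,0],[0,0,0],[0,0,0],[0,0,0],[0,0,0]], turn=[1.5,1.5,1,0,0])

```text
time_s: 14.12
eef_pos: [544.5, -169.0, 171.8]
ee_rot: [-0.393, 0.393, -0.588, 0.588]
force: [-1.6, 2.0, 4.6]
grip_width: 0.295
```

```bash
python3 -c "
from st import *
st()
im,d=ctrl.capture('wrist')
save('w10c.png',cv2.resize(np.clip(im[150:220,205:305]*1.4,0,255).astype(np.uint8),None,fx=7,fy=7,interpolation=cv2.INTER_CUBIC)); st()
"
```

```text
t 14.12 pos [ 544.5 -169.   171.8] yaw -112.48 ydown [ 6.e-04  1.e-04 -1.e+00] F [-1.6  2.   4.6] M [0.61 0.32 0.41] w 0.295 j6 1.46
t 14.17 pos [ 544.4 -169.   171.8] yaw -112.47 ydown [ 6.e-04  0.e+00 -1.e+00] F [-1.2  2.2  5.6] M [0.62 0.34 0.42] w 0.296 j6 1.46
```

View pics/w10c.png

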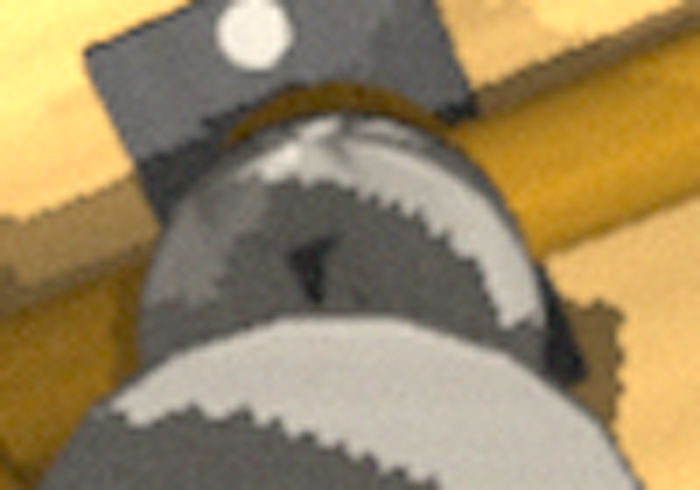

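Call:
drive_tool(gripper=[1,1,1,1,1,1,1], offset=[[0,0,0],[0,0,0],[0,0,0],[0,0,0],[0,0,0],[0,0,0],[0,0,0]], turn=[-3,-4,-4,-4,-3,-2,0])

```text
time_s: 14.75
eef_pos: [544.6, -169.4, 171.8]
ee_rot: [-0.489, 0.489, -0.51, 0.511]
force: [-0.5, 0.4, 4.6]
grip_width: 0.294
```

```bash
python3 -c "
from st import *
st()
"
```

```text
t 14.75 pos [ 544.6 -169.4  171.8] yaw -92.47 ydown [ 1.2e-03 -7.0e-04 -1.0e+00] F [-0.5  0.4  4.6] M [0.11 0.21 0.01] w 0.294 j6 1.11
```

Call:
drive_tool(gripper=[1,1,1,1,1,1,1,1,1,1,1], offset=[[0,-0.003,0],[0,-0.005,0],[0,-0.008,0],[0,-0.015,0],[0,-0.02,0],[0,-0.02,0],[0,-0.02,0],[0,-0.015,0],[0,-0.004,0],[0,0,0],[0,0,0]], turn=[0,0,0,0,0,0,0,0,0,0,0])

```text
time_s: 15.67
eef_pos: [544.0, -169.1, 280.5]
ee_rot: [0.488, -0.489, 0.512, -0.511]
force: [0.2, 0.0, -2.2]
grip_width: 0.293
```

```bash
python3 - <<'E'
from ov import *
from st import st
T=st()
a,_=ctrl.capture('wrist'); Ts=wfc('scene'); im,d=ctrl.capture('scene')
u,v=proj('scene',[(544,-170,90)],Ts)[0].astype(int); b=cv2.resize(im[v-45:v+45,u-60:u+60],(400,300),interpolation=cv2.INTER_CUBIC)
save('ws11.png',np.clip(np.hstack([cv2.resize(a,(400,300)),b])*1.3,0,255).astype(np.uint8))
yw=np.arctan2(T[1,0],T[0,0]); tip=T[:3,3]-[0,0,121.9]; print(tip)
overlay('scene',np.clip(im*1.3,0,255).astype(np.uint8),Ts,tip,[yw+np.pi/2],'ov11.png',half=(28,28))
E
```

```text
t 15.67 pos [ 544.  -169.1  280.5] yaw -92.62 ydown [-1.1e-03  6.0e-04 -1.0e+00] F [ 0.2  0.  -2.2] M [-0.01  0.03  0.05] w 0.293 j6 1.11
[ 544.04761235 -169.08567045  158.55403063]
```

View pics/ws11.png

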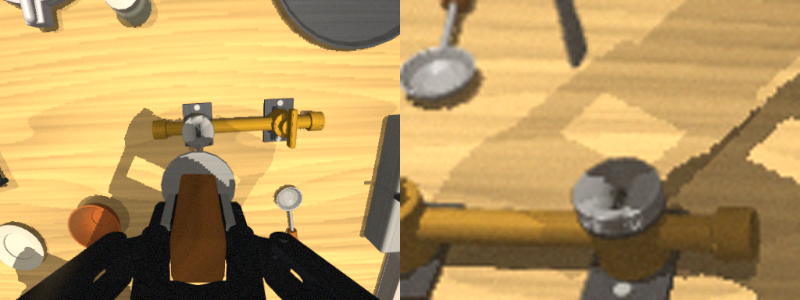

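View pics/ov11.png

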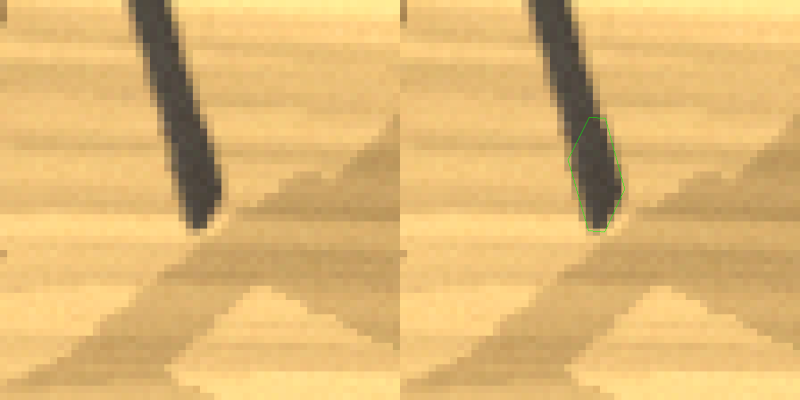

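```bash
python3 - <<'E'
from h import *
T=wfc('wrist'); im,d=ctrl.capture('wrist'); P=cloud('wrist',d,T); ok=d>0
m=ok&(P[...,2]>40)&(P[...,2]<75)&(np.hypot(P[...,0]-544,P[...,1]+170)<18)
for zt in (54,56,58):
    q=P[m&(P[...,2]<zt)]; w,V=np.linalg.eigh(np.cov(q[:,:2].T)); v=V[:,1]
    print(zt,len(q),np.degrees(np.arctan2(v[1],v[0])).round(1),np.sqrt(w).round(1),cv2.minAreaRect(q[:,:2].astype(np.float32)))
q=P[ok&(abs(P[...,0]-545)<25)&(P[...,1]<-205)&(P[...,1]>-260)&(P[...,2]>25)]
L=cv2.fitLine(q[:,:2].astype(np.float32),cv2.DIST_HUBER,0,.01,.01).ravel(); print('pipe',np.degrees(np.arctan2(L[1],L[0])))
E
```

```text
54 100 179.7 [2.1 6.3] ((542.6947021484375, -170.08778381347656), (21.07465934753418, 7.18766450881958), 0.9978589415550232)
56 132 -179.8 [2.7 6.7] ((542.722900390625, -169.92947387695312), (23.783607482910156, 10.303421020507812), 1.8738551139831543)
58 216 -177.6 [3.6 7.7] ((542.6146240234375, -170.3666229248047), (28.536052703857422, 13.550695419311523), 4.629718780517578)
pipe -85.70064
```

Call:
drive_tool(gripper=[1,1,1,1,1,1,1,1,1,1,1,1,1,1,1,1,1,1,1,1], offset=[[0,0,0],[0,0,0],[0,0,0],[-0.015,0,0.0014],[-0.028,0,0.0027],[-0.037,0,0.0035],[-0.037,0,0.0035],[-0.037,0,0.0035],[-0.037,0,0.0035],[-0.037,0,0.0035],[-0.037,0,0.0035],[-0.037,0,0.0035],[-0.037,0,0.0035],[-0.037,0,0.0035],[-0.028,0,0.0027],[-0.018,0,0.0017],[-0.0117,0,0.001],[0,0,0],[0,0,0],[0,0,0]], turn=[-5.5,-5.5,-5.5,0,0,0,0,0,0,0,0,0,0,0,0,0,0,0,0,0])

```text
time_s: 17.48
eef_pos: [480.1, 260.8, 281.2]
ee_rot: [-0.556, 0.557, -0.436, 0.436]
force: [-1.0, 0.8, -2.3]
grip_width: 0.29
```

```bash
python3 - <<'E'
from ov import *
from st import st
T=st(); print('delta',(T[:3,:3].T@(np.array([480.3,261.4,141.9])-T[:3,3])).round(1))
Ts=wfc('scene'); im,d=ctrl.capture('scene'); save('s12.png',im)
yw=np.arctan2(T[1,0],T[0,0]); tip=T[:3,3]-[0,0,121.9]; print(tip)
overlay('scene',np.clip(im*1.3,0,255).astype(np.uint8),Ts,tip,[yw+np.pi/2],'ov12.png',half=(35,35))
E
```

```text
t 17.48 pos [480.1 260.8 281.2] yaw -76.2 ydown [-2.e-04 -4.e-04 -1.e+00] F [-1.   0.8 -2.3] M [ 0.04 -0.05  0.02] w 0.29 j6 1.61
delta [ -0.6 139.3   0.3]
[480.14102153 260.79042321 159.26664323]
```

View pics/ov12.png

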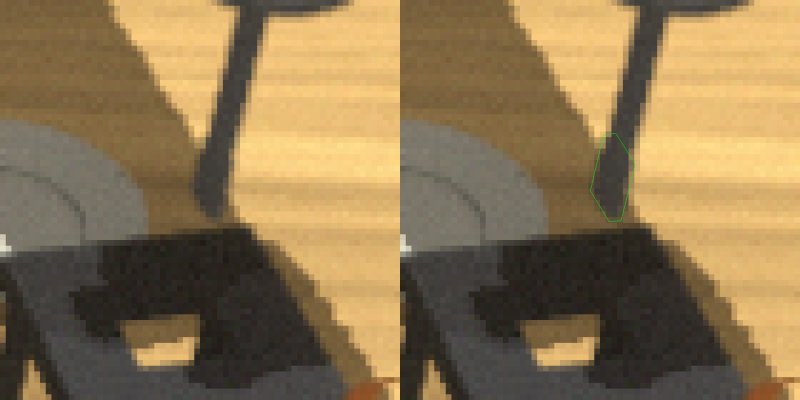

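Call:
drive_tool(gripper=[1,1,1,1,1,1,1,1,1,1,1,1], offset=[[-0.0005,0.01,0],[0,0.015,0],[0,0.015,0],[0,0.015,0],[0,0.02,0],[0,0.02,0],[0,0.02,0],[0,0.01,0],[0,0.005,0],[0,0.004,0],[0,0.002,0],[0,0,0]], turn=[0,0,0,0,0,0,0,0,0,0,0,0])

```text
time_s: 18.53
eef_pos: [480.1, 262.1, 145.7]
ee_rot: [0.557, -0.557, 0.436, -0.436]
force: [0.2, -0.6, -1.0]
grip_width: 0.291
```

```bash
python3 -c "
from st import *
st()
"
```

```text
t 18.53 pos [480.1 262.1 145.7] yaw -76.12 ydown [ 7.e-04  2.e-04 -1.e+00] F [ 0.2 -0.6 -1. ] M [ 0.   -0.01  0.01] w 0.291 j6 1.61
```

Call:
drive_tool(gripper=[1,1,1,1], offset=[[0,0.002,0],[0,0.001,0],[0,0.001,0],[0,0,0]], turn=[0,0,0,0])

```text
time_s: 18.87
eef_pos: [480.1, 262.2, 141.9]
ee_rot: [0.557, -0.557, 0.436, -0.436]
force: [-0.5, -1.0, 3.3]
grip_width: 0.293
```

```bash
python3 -c "
from st import *
st()
"
```

```text
t 18.87 pos [480.1 262.2 141.9] yaw -76.11 ydown [ 1.e-03  2.e-04 -1.e+00] F [-0.5 -1.   3.3] M [-0.01  0.2  -0.01] w 0.293 j6 1.61
```

Call:
drive_tool(gripper=[0.7,0.6,0.5,0.3,0.1,0,0,0,0], offset=[[0,0,0],[0,0,0],[0,0,0],[0,0,0],[0,0,0],[0,0,0],[0,0,0],[0,0,0],[0,0,0]], turn=[0,0,0,0,0,0,0,0,0])

```text
time_s: 19.62
eef_pos: [479.9, 262.2, 141.3]
ee_rot: [-0.557, 0.557, -0.436, 0.436]
force: [-0.9, 0.3, -0.6]
grip_width: 0.999
```

Call:
drive_tool(gripper=[0,0,0,0,0,0,0,0,0,0,0,0,0,0,0,0], offset=[[0,-0.005,0],[0,-0.015,0],[0,-0.02,0],[0,-0.025,0],[0,-0.025,0],[0,-0.025,0],[0,-0.02,0],[0,0,-0.02],[0,0,-0.035],[0,0,-0.035],[0,0,-0.035],[0,0,-0.03],[0,0,-0.015],[0,0,0],[0,0,0],[0,0,0]], turn=[0,0,0,0,0,0,0,0,0,0,0,0,0,0,0,0])

```text
time_s: 20.95
eef_pos: [315.6, 221.5, 276.6]
ee_rot: [0.557, -0.557, 0.436, -0.436]
force: [0.6, 0.6, 0.8]
grip_width: 1.001
```

```bash
python3 - <<'E'
from h import *
from st import st
st()
for n in ['top','scene']:
    T=wfc(n); im,d=ctrl.capture(n); save(n+'13.png',im); P=cloud(n,d,T); ok=d>0
    for q in ['driver','spike','slot']:
        for o in ctrl.pinpoint(n,q)[:1]: print(n,q,round(o['score'],2),(T[:3,:3]@np.array(o['centre'])+T[:3,3]).round(1))
    for c,nm in [((480,262),'drv'),((611,289),'spk')]:
        m=ok&(np.hypot(P[...,0]-c[0],P[...,1]-c[1])<45)
        q=P[m&(P[...,2]>188)&(P[...,2]<205)]; print(n,nm,len(q),cv2.minAreaRect(q[:,:2].astype(np.float32)) if len(q)>4 else '')
        g=P[m&(abs(P[...,2]-115)<4)]; print(' guard',len(g),cv2.minEnclosingCircle(g[:,:2].astype(np.float32)) if len(g)>4 else '')
    m=ok&(P[...,2]<56)&(P[...,2]>45)&(np.hypot(P[...,0]-545,P[...,1]+169)<18); q=P[m]
    print('slot',len(q),cv2.minAreaRect(q[:,:2].astype(np.float32)) if len(q)>4 else '')
E
```

```text
t 20.95 pos [315.6 221.5 276.6] yaw -76.12 ydown [ 7.e-04  2.e-04 -1.e+00] F [0.6 0.6 0.8] M [ 0.01  0.05 -0.01] w 1.001 j6 1.63
top driver 0.7 [477.9 261.2  16.8]
top slot 0.94 [ 544.2 -171.2   50.4]
top drv 299 ((480.4686584472656, 262.9166259765625), (26.90518569946289, 25.513748168945312), 13.069323539733887)
 guard 772 ((480.0316467285156, 261.9330139160156), 44.9611701965332)
top spk 254 ((607.3995361328125, 291.06072998046875), (31.5019474029541, 32.686405181884766), 89.39925384521484)
 guard 685 ((610.8916625976562, 288.6377868652344), 44.6719970703125)
slot 66 ((545.6582641601562, -168.6724395751953), (25.469648361206055, 10.030768394470215), 7.643249988555908)
scene slot 0.79 [ 543.7 -167.3   53.8]
scene drv 170 ((481.4293212890625, 261.81195068359375), (28.026229858398438, 24.134424209594727), 12.045467376708984)
 guard 460 ((480.74615478515625, 262.6678161621094), 44.759727478027344)
scene spk 206 ((611.7914428710938, 289.2347717285156), (31.927635192871094, 31.718093872070312), 79.35075378417969)
 guard 651 ((610.58056640625, 289.00079345703125), 44.764827728271484)
slot 47 ((542.3763427734375, -170.0780029296875), (10.010831832885742, 24.70795249938965), 88.54146575927734)
```

View pics/top13.png

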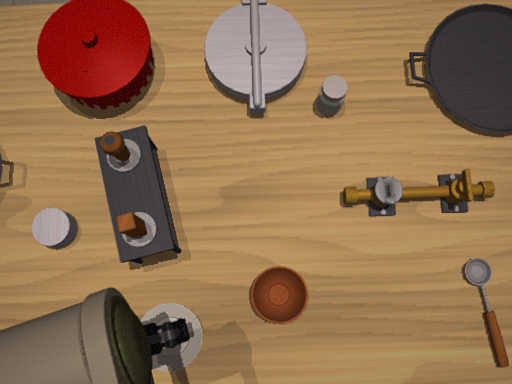

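View pics/scene13.png

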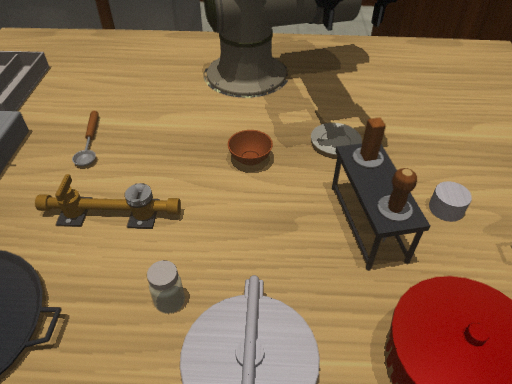

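The top view shows the driver upright at pixel (133,228) and the spike in place at (118,150). The slot at (388,190) lies square across the pipe, and the arm is clear of everything. I'm handing the job in.

```bash
python3 -c "
from rig import ctrl
print(ctrl.finish_job())"
```

```text
the job is handed in; nothing more can be done
None
```

The gas screw is turned to its stop and the driver hangs upright in the hole it came from. I handed the job in at about 21 s of the 48 s allowed; no verdict is reported.

**What I did:** I gripped the square-handled driver and lifted it out. I checked which way its blade lay by overlaying it on the scene picture. I then seated it in the slot, with floor contact at a tip height of about 50 mm and about 5 N. I turned it clockwise until the wrist torque rose steadily to 0.42 N m, which I took as the hard stop. After backing off through the play, I lifted the driver out, hung it back in its hole and released it.

**Last checks:**
- **Screw:** the slot points at about 0–2° by the wrist camera, -1.5° by the scene camera and 7.6° by the top camera. Square across the pipe would be about 2°, so the screw reads within 6° of its stop; the limit is 15°.
- **Driver:** it is upright, with its handle within about 1 mm of where it started.
- **Spike:** its guard is within about 1 mm of where it started.
- **Robot:** the gripper is open, about 170 mm from the driver and touching nothing.

**Disagreements:**
- **Slot position:** before seating, the wrist camera placed the slot about 4 mm from where the top and scene cameras did, mostly along its length. I aimed between the two, and the blade seated with side forces of only a few newtons.
- **Blade angle:** the stop came with the blade turned several degrees further than the stated play accounts for. I put this down to twist in the grip.
- **Pipe angle:** the wrist camera read the pipe about 2° differently from the top and scene cameras.
- **Missed detections:** the networks found neither the driver in the last scene picture nor the spike in either last picture. The spike check and the scene camera's driver check therefore come from the depth pictures.

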